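# Check the metal checker with its test wand and put the wand away

### The job

Run the daily check of the bench-top metal checker: take the test wand from its rest by the handle, feed the wand's bulb into the left end of the checker's guide channel (left as the robot faces the slot), slide it right through under the overhang with the stem in the slot, and bring it out at the right end without forcing it. Then push the wand, bulb first, down into the slanting storage tube until its collar sits on the tube's mouth, and let go. Leave the other objects on the bench where they are.

Things in the scene. Friction and masses are not known exactly. Their poses are not given: they have to be found in the camera images.
- wand: Test wand, straight, 205 mm long, about 120 g, mostly in the handle. Own x runs from handle to bulb; origin on the axis at the handle's middle. White square handle 24 x 24 mm, x -40 to 40; collar 36 mm across, x 40 to 46; steel stem 8 mm across, x 46 to 125; white bulb 20 mm across, rounded ends, x 125 to 165. Starts level on its rest, z up, axis 50 mm above the bench.
- bulb (a point): Middle of the wand's bulb: on the wand's axis, 145 mm ahead of the handle's middle and 20 mm short of the tip.
- rest: Fixed low rest under the wand at the start. Origin on the bench beneath the handle's middle (within 6 mm), x towards the bulb. Base plate 190 x 60 mm, 8 mm thick, x -75 to 115. Two posts, 44 mm wide: under the handle's rear, x -40 to -28, cheeks to 48 mm high; under the stem, x 74 to 86, cheeks to 54 mm high.
- rest_top (a point): Where the middle of the handle's underside lies on the rest: 38 mm above the bench. The handle's middle is free on both sides and beneath, down to the base plate 8 mm above the bench.
- checker: Fixed white box, bench-top metal checker, 130 deep (x) x 200 wide (y) x 200 mm high, lamp on its far right corner to 248 mm. Origin on the bench under its middle. Its front (x -65) looks roughly to the robot; +y is its left end seen from the robot. A level channel runs along y, open at both ends (y 100, -100): x -50 to 20, z 95 to 125 mm, solid housing above, below and behind.
- left_end (a point): Middle of the channel's open left end (entry): x -20, y 100, z 110 mm in the checker's frame. In front of the channel two lips (x -65 to -50) leave a slot 14 mm high, z 103 to 117, along the full width and open at the ends, for the 8 mm stem. The bulb is too thick for the slot: it goes in and out only at the ends.
- right_end (a point): Middle of the channel's open right end (exit): x -20, y -100, z 110 mm in the checker's frame.
- holder: Fixed storage tube on a foot 130 (x) x 70 mm, 10 mm thick. Origin on the bench under the foot's middle. Tube in the x-z plane, 35 mm outside, 27 mm bore, 130 mm long, 40 degrees above level, rising towards +x, which looks roughly away from the robot: the wand goes in along -x and down. Mouth centre at x 53.6, z 113.6 mm, lower end at x -46, z 30 mm.
- mouth (a point): Centre of the storage tube's open mouth.
- seat (a point): On the tube's axis, 100 mm below the mouth (x -23.0, z 49.3 mm in the holder's frame): where the middle of the bulb lies, within 1 mm, when the collar sits on the mouth.
- sanitiser: Bystander: loose white bottle, 56 mm across, 130 mm tall. Origin at the centre of its underside.
- jar: Bystander: loose lidded jar, 64 mm across, 100 mm tall. Origin at the centre of its underside.
- black_tray: Bystander: loose black open tray, 120 x 160 mm, 45 mm high. Origin at the centre of its underside.
Not all that is in view belongs to the job. Leave any pink look-alike of the wand alone.

How it is judged:
By the outcome, as a careful person would: the job done as asked, in the order asked, and still so for the second after the job is handed in, with the robot touching nothing.
It also fails if it takes over 69 s, if anything falls off the work surface, if the arm or the gripper's body presses on something with over 40 N, if the wrist force passes 120 N, or if a joint passes its speed limit or range.

### The arm

A 6-joint arm with a two-finger parallel gripper is mounted at the origin on the work surface. World frame = base frame: x ahead of the robot, y to its left, z up, the work surface at z = 0. Lengths are in m, angles in rad, forces in N, time in s.
With the tool pointing down it reaches from about 0.375 to 0.9 m from the base axis. Payload 3.1 kg.
Tool frame: the origin (TCP) lies midway between the tips of the shut fingers; the grasp point (between the pads) lies 19 mm behind it; z points along the fingers, y is the line along which they close (so a half turn about z gives the same grasp; the last joint's range is limited). The gripper opens to 87 mm and grips with 3 to 60 N. Pads are 19 mm wide; open, the fingers measure 117 mm over their backs; the gripper's body (75 mm by 190 mm) begins 51 mm behind the grasp point.
Start: joints at [1.067, 0.527, 1.433, -0, 1.181, -0.178], TCP at [0.2, 0.592, 0.223] pointing down, gripper open.
Joint ranges: [-3.08, 3.08], [-0.75, 2.2], [0.22, 2.44], [-1.43, 4.57], [0, 2.65], [-2.85, 2.85]. Speed limits (rad/s): [2.79, 2.79, 3.14, 3.14, 3.14, 3.14].

### API

Orientations are given as a unit quaternion [x, y, z, w].
In Python, from rig import robot gives the robot as it stands. The module is installed in compiled form; this text tells all that it offers.
- The arm moves only by the tool play_rows, never from a script. Its arguments are lists of equal length, an entry for each row: "gripper": the closure, from -1 (fully open) to 1 (shut); "delta_pos": the shift along the tool's x, y, z in cm, a list of three; "turn": the turn, a rotation vector about the tool's x, y, z in rad, a list of three. A call has 1 to 12 rows; each row is the pose to reach, as a shift and turn from the pose commanded when the call began, along the tool's axes at that moment; what a row does not reach only later rows make up. A row lasts 1/8 s, in which the tool goes at most 62.5 mm and 10.7 degrees, less where a joint would pass 70% of its speed; a pose out of reach is approached as far as the arm can. A call with a gripper value outside its range is refused whole. The fingers move at their own pace and stop on an object; "squeeze" is the grip in N (left out, the last holds). Time passes only in rows, so rows that repeat a pose let the fingers close. It gives the time, the measured TCP pose, the force, the opening and the grip force at its end, in the units of the state.
- robot.get_obs(): the state, without advancing time (a new reading comes with each control period).
- robot.camera(name): name is "side" or "top" or "wrist"; returns a dict with "color" (420x560x3 uint8, red, green, blue), "vfov" (degrees; the focal length in pixels is half the picture's height over the tangent of half this angle, whatever the lens; pixels are square), "cx", "cy" (the principal point, pixels), "R" (3x3) and "t" (3): a world point X has camera coordinates R X + t. Camera axes: x right, y down, z forward; pixel columns grow to the right and rows downward; lengths in m; the calibration is good to about 2 mm. A picture is of the moment at which its call begins. There is no depth.
- robot.hand_in(): hands the job in; it is judged then, once.
The state is a dict: "time": time; "q": joint angles; "joint_velocities": joint speeds; "joint_torque": joint torques, N m; "position": TCP position; "tool_rot": TCP orientation; "ft_force": force on the tool from outside, world axes, zero at the start; "moment": the same for the moment, N m; "grip_width": finger opening in m; "grip_force": force on a finger pad.
Only numpy, scipy, OpenCV 4.12 (cv2) and the standard library are available. Lean on these libraries where they do the work, as an engineer would, in place of code of your own. Each camera call takes 0.05 s, during which the arm holds its last target. There are 200 camera calls.

## Working session

There is one attempt and no reset: what is moved stays moved. The work goes in short steps, Python scripts to look and compute and a tool call to move; the robot and the scene stay as the last step left them, time stands still between calls to the robot, and variables do not carry over. Pictures are saved under pics/ and viewed, at most 10 in all, crops included, and the job is handed in when it is done.

Besides the shell and the picture viewer there is one more tool, called after "Request:" by a JSON object that holds its "name" and its "arguments", one argument or row to a line. play_rows: Moves the arm, as the interface text tells. Its arguments: {"type":"object","properties":{"gripper":{"type":"array","items":{"type":"number"}},"delta_pos":{"type":"array","items":{"type":"array","items":{"type":"number"}}},"turn":{"type":"array","items":{"type":"array","items":{"type":"number"}}},"squeeze":{"type":"number"}},"required":["gripper","delta_pos","turn"]}

```bash
mkdir -p pics; ls; python3 - <<'E'
from rig import robot
import cv2
print(robot.get_obs())
for n in ["side","top","wrist"]:
    c=robot.camera(n); cv2.imwrite(f"pics/{n}0.png",c["color"][:,:,::-1]); print(n,{k:(v.tolist() if hasattr(v,'tolist') else v) for k,v in c.items() if k!="color"})
E
```

```text
pics
{'time': 0.0, 'q': array([ 1.06648061e+00,  5.28427263e-01,  1.43391656e+00, -1.87648402e-05,
        1.18139466e+00, -1.78510850e-01]), 'joint_velocities': array([ 0.00094286, -0.00033451,  0.00025015,  0.00134531, -0.00066721,
       -0.00027848]), 'joint_torque': array([ 4.80069248e-04, -4.40052903e+01, -1.76587987e+01,  6.33714627e-02,
        5.82170917e-02, -1.47554606e-04]), 'position': array([0.19966484, 0.59146798, 0.22159101]), 'tool_rot': array([ 1.62179274e-01,  9.86760727e-01, -1.01389151e-03, -3.51056207e-04]), 'ft_force': array([-0.21810919,  0.24456094,  0.93612946]), 'moment': array([ 0.00680696, -0.04360594, -0.01864942]), 'grip_force': 0.0, 'grip_width': 0.08675715532726345}
side {'vfov': 53.25416040674267, 'cx': 272.7778730425976, 'cy': 213.88022385802964, 'R': [[0.9992222159668933, -0.03835669670509711, -0.009150242405778655], [-0.02758251389982123, -0.5140240114093098, -0.8573322113519637], [0.028180987299551558, 0.8569177787352503, -0.5146821858606216]], 't': [-0.4865033649929525, 0.14847941080693708, 1.1334838727079208]}
top {'vfov': 53.02895062614005, 'cx': 275.4680142671882, 'cy': 216.67475364387707, 'R': [[-0.007203669790608327, -0.9996942920131766, -0.023652265384552902], [-0.9834830446115777, 0.011360785526370331, -0.1806433876834846], [0.18085687187134963, 0.02196030665763246, -0.9832642253374283]], 't': [0.12097472757460655, 0.5097937833717255, 1.3956196273813397]}
wrist {'vfov': 58.60649307951666, 'cx': 280.4005554204266, 'cy': 206.06695043742752, 'R': [[0.31966805291817263, 0.9475284072644532, -0.001501123044366438], [0.9178578055224731, -0.3092639352548747, 0.24878277109185046], [0.23526449962749546, -0.08090572153784058, -0.9685581445826921]], 't': [-0.6244262384775112, -0.030607336457129927, 0.38899314771669147]}
```

View pics/side0.png

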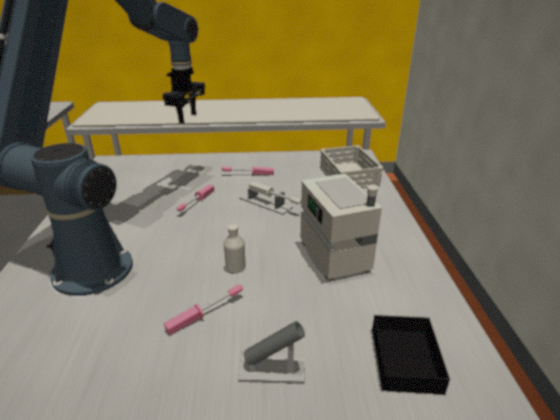

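View pics/top0.png

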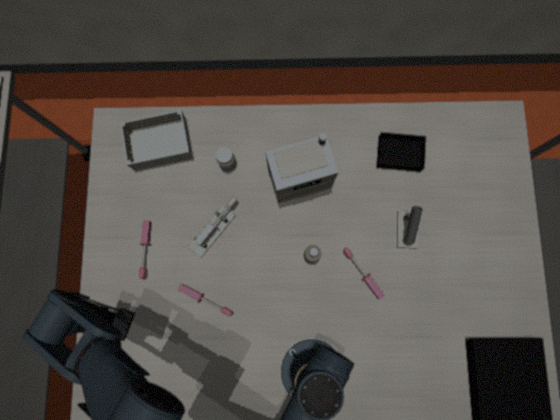

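The side view shows the wand on its rest near (268,197), the checker near (340,225) and the holder near (272,352). In the top view they are near (214,226), (302,167) and (409,228). Three pink decoys lie around, and the bottle, jar, black tray and basket are bystanders. I'll view one enlarged composite to pick features.

```bash
cat > h.py <<'E'
import numpy as np, cv2
from rig import robot
def cam(n): return robot.camera(n)
def f(c): return 210/np.tan(np.radians(c["vfov"]/2))
def proj(c,X):
    p=np.asarray(c["R"])@np.asarray(X,float)+c["t"]; return np.array([c["cx"],c["cy"]])+f(c)*p[:2]/p[2]
def ray(c,uv):
    R=np.asarray(c["R"]); d=R.T@np.array([(uv[0]-c["cx"])/f(c),(uv[1]-c["cy"])/f(c),1]); return -R.T@np.asarray(c["t"]),d
def onz(c,uv,z):
    o,d=ray(c,uv); return o+d*(z-o[2])/d[2]
def tri(c1,u1,c2,u2):
    A=[];b=[]
    for c,u in((c1,u1),(c2,u2)):
        o,d=ray(c,u); d/=np.linalg.norm(d); P=np.eye(3)-np.outer(d,d);A.append(P);b.append(P@o)
    return np.linalg.lstsq(np.vstack(A),np.hstack(b),rcond=None)[0]
def tile(img,x,y,w,h,s):
    t=cv2.resize(img[y:y+h,x:x+w],None,fx=s,fy=s,interpolation=cv2.INTER_CUBIC)[:,:,::-1].copy()
    t=cv2.convertScaleAbs(t,alpha=1.3)
    for k in range(0,w,10):
        if (x+k)%10==0 or 1:
            xx=(10-x%10)%10+k; cv2.line(t,(int((xx+.5)*s),0),(int((xx+.5)*s),4),(0,0,255),1); cv2.putText(t,str(x+xx),(int((xx+.5)*s)-8,13),0,.3,(0,0,255),1)
    for k in range(0,h,10):
        yy=(10-y%10)%10+k; cv2.line(t,(0,int((yy+.5)*s)),(4,int((yy+.5)*s)),(0,0,255),1); cv2.putText(t,str(y+yy),(5,int((yy+.5)*s)+3),0,.3,(0,0,255),1)
    return t
E
python3 - <<'E'
from h import *
T=cam("top")["color"];S=cam("side")["color"]
a=[tile(T,186,190,66,75,4),tile(T,262,128,80,75,4)[:,:320],tile(T,392,196,53,60,5)[:300,:214]]
b=[tile(S,236,175,70,50,4)[:,:],tile(S,296,170,90,112,2.65)[:300],tile(S,234,315,76,72,3.6)]
def row(L):
    o=np.zeros((300,800,3),np.uint8);x=0
    for t in L:
        t=t[:300,:800-x]; o[:t.shape[0],x:x+t.shape[1]]=t; x+=t.shape[1]
    return o
cv2.imwrite("pics/comp.png",np.vstack([row(a),row(b)]))
E
```

```text
(no output)
```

View pics/comp.png

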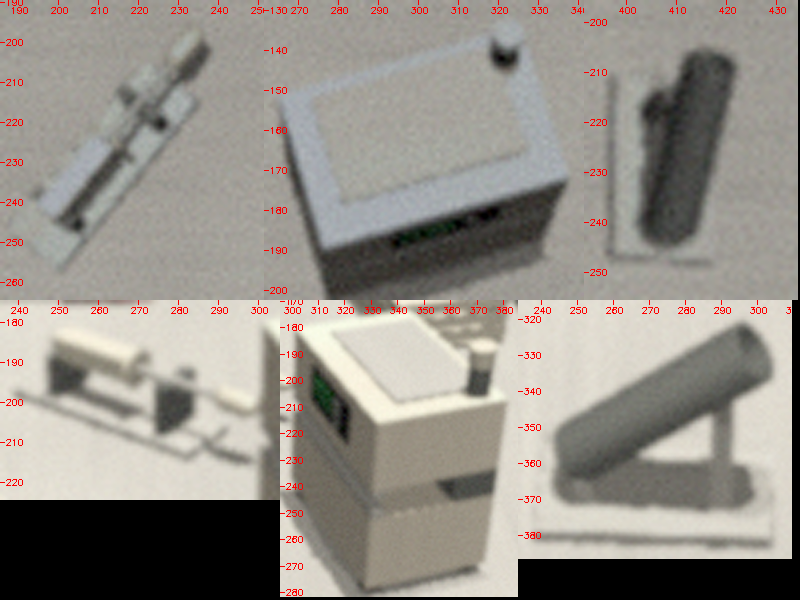

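```bash
python3 - <<'E'
from h import *
np.set_printoptions(precision=4,suppress=True)
T=cam("top");S=cam("side")
P={k:onz(T,u,.2) for k,u in dict(FL=(276,190),FR=(337.5,172),BL=(265.7,152.5),BR=(326.7,136)).items()}
for k in P: print(k,P[k])
print("FR tri",tri(T,(337.5,172),S,(332.5,216.3)))
d=lambda a,b:np.linalg.norm(P[a]-P[b]); print(d('FL','FR'),d('BL','BR'),d('FL','BL'),d('FR','BR'))
a,b=P['FR'],P['FL'];v=b-a;print('yaw y-axis',np.degrees(np.arctan2(-v[0],v[1])),'centre',sum(P.values())/4)
h=onz(T,(205,234.5),.062);bl=onz(T,(233,203.3),.055)
v=bl-h;print('wand',h,bl,np.linalg.norm(v),np.degrees(np.arctan2(v[1],v[0])))
# holder: tube ends
def px(cx,cy,ox,oy,s,X,Y): return ((cx-ox)/s+X-.5,(cy-oy)/s+Y-.5)
mt=px(708,60,584,0,5,392,196); ms=px(753,350,518,300,3.6,234,315)
print('mouth',mt,ms,tri(T,mt,S,ms))
# foot corners top z=.01
for q in [(612,72),(608,255)]: print('foot L',onz(T,px(*q,584,0,5,392,196),.01))
for q in [(535,535),(772,542)]: print('foot near side',onz(S,px(*q,518,300,3.6,234,315),.005))
E
```

```text
FL [0.5669 0.1105 0.2   ]
FR [ 0.622  -0.0813  0.2   ]
BL [0.6889 0.1421 0.2   ]
BR [ 0.7406 -0.0512  0.2   ]
FR tri [ 0.6244 -0.0819  0.1953]
0.19957141612947057 0.2000891375050029 0.12602590367496772 0.12229974096102872
yaw y-axis 16.0273090219122 centre [0.6546 0.03   0.2   ]
wand [0.4498 0.3547 0.062 ] [0.5581 0.2618 0.055 ] 0.1428561749463676 -40.61725090368767
mouth (416.3, 207.5) (298.77777777777777, 328.3888888888889) [ 0.5243 -0.3455  0.1099]
foot L [ 0.5371 -0.3098  0.01  ]
foot L [ 0.4084 -0.2994  0.01  ]
foot near side [ 0.4047 -0.3743  0.005 ]
foot near side [ 0.5332 -0.3845  0.005 ]
```

```bash
cat >> h.py <<'E'
from scipy.spatial.transform import Rotation as Ro
np.set_printoptions(precision=4,suppress=True)
def wandR(yaw,pitch=0):
    """tool R with wand dir b at yaw (deg), pitched pitch deg below level; tool x=-b, z downwards"""
    y,p=np.radians([yaw,pitch]); h=np.array([np.cos(y),np.sin(y),0]); k=np.array([0,0,1.])
    b=h*np.cos(p)-k*np.sin(p); z=-k*np.cos(p)-h*np.sin(p)
    return np.column_stack([-b,np.cross(z,-b),z])
def go(pos,yaw,pitch=0):
    o=robot.get_obs(); R0=Ro.from_quat(o["tool_rot"])
    print("t",o["time"],"d_cm",R0.inv().apply(np.array(pos)-o["position"])*100,"turn",(R0.inv()*Ro.from_matrix(wandR(yaw,pitch))).as_rotvec(),"q",o["q"])
E
python3 - <<'E'
from h import *
go((.450,.355,.16),-40.6)
T=cam("top"); print("bottle cap",onz(T,(313,248),.13),"jar",onz(T,(225,155),.1),"tray",onz(T,(400,150),.04))
E
```

```text
t 0.35 d_cm [-31.2784 -14.444    6.2346] turn [-0.0006  0.      0.3829] q [ 1.0665  0.5278  1.433   0.      1.1814 -0.1785]
bottle cap [ 0.3931 -0.0043  0.13  ] jar [0.7168 0.2854 0.1   ] tray [ 0.7463 -0.3245  0.04  ]
```

Request:
{"name": "play_rows", "arguments": {
  "gripper": [-1, -1, -1, -1, -1, -1, -1, -1, -1, -1],
  "delta_pos": [
    [-4.5, -2, 0.9],
    [-9, -4, 1.8],
    [-13.5, -6, 2.7],
    [-18, -8.2, 3.5],
    [-22.5, -10.3, 4.5],
    [-27, -12.4, 5.4],
    [-31.3, -14.4, 6.2],
    [-31.3, -14.4, 6.2],
    [-31.3, -14.4, 6.2],
    [-31.3, -14.4, 6.2]
  ],
  "turn": [
    [0, 0, 0.05],
    [0, 0, 0.11],
    [0, 0, 0.16],
    [0, 0, 0.22],
    [0, 0, 0.28],
    [0, 0, 0.33],
    [0, 0, 0.383],
    [0, 0, 0.383],
    [0, 0, 0.383],
    [0, 0, 0.383]
  ]
}}

```text
time: 1.65
position: [0.4494, 0.3564, 0.1608]
tool_rot: [0.346, 0.938, 0.0, -0.0]
ft_force: [0.4, -0.1, 0.2]
grip_width: 0.0871
grip_force: 0.0
```

```bash
python3 - <<'E'
from h import *
W=cam("wrist"); cv2.imwrite("pics/w1.png",W["color"][:,:,::-1])
go((.450,.355,.16),-40.6)
# predicted pixels: handle mid top, bulb
b=np.array([np.cos(np.radians(-40.6)),np.sin(np.radians(-40.6)),0])
for s in(-.04,.04,.145): print(s,proj(W,np.array([.45,.355,.062 if s<.1 else .05])+s*b))
E
```

```text
t 1.7 d_cm [-0.1398 -0.0789  0.0857] turn [ 0.0003 -0.0001  0.0019] q [ 0.4758  0.5375  1.6242  0.0002  0.9797 -0.3884]
-0.04 [278.5764 152.7832]
0.04 [278.4891 260.3328]
0.145 [278.4634 370.3254]
```

View pics/w1.png

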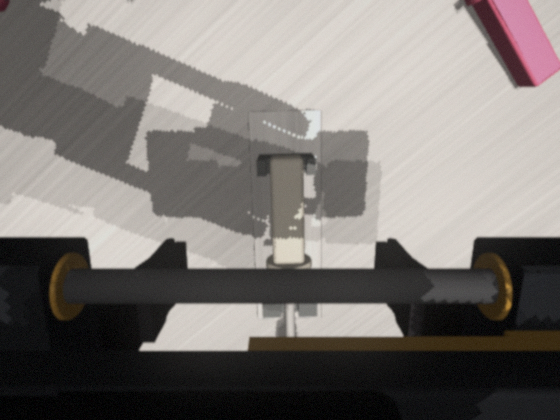

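The wrist view shows the handle upright in the picture, rear edge at row ~157 and front at ~262, centre column ~288. The stem runs down at column 291. That is about 7 mm to the side of my estimate.

```bash
python3 - <<'E'
from h import *
W=cam("wrist")
for u,z in(((287,157),.062),((288.5,262),.062),((288,209.5),.062),((291,325),.054)): print(onz(W,u,z))
T=cam("top")
for p in onz(W,(287,157),.062),onz(W,(288.5,262),.062): print(proj(T,p))
o=robot.get_obs(); print(o["position"],proj(W,o["position"]-[0,0,.1]))
E
```

```text
[0.4257 0.3837 0.062 ]
[0.4863 0.3339 0.062 ]
[0.455  0.3598 0.062 ]
[0.532  0.2981 0.054 ]
[196.2956 241.6693]
[211.365  223.7815]
[0.4496 0.3564 0.1608] [279.5905 206.5673]
```

```bash
python3 - <<'E'
from h import *
go((.455,.3583,.032),-39.8)
E
```

```text
t 1.8 d_cm [-0.2851  0.4893 12.8806] turn [ 0.0003  0.     -0.0122] q [ 0.4755  0.5376  1.6241  0.0001  0.9796 -0.3885]
```

Request:
{"name": "play_rows", "arguments": {
  "gripper": [-1, -1, -1, -1, -1, -1, -1],
  "delta_pos": [
    [-0.3, 0.5, 3],
    [-0.3, 0.5, 6],
    [-0.3, 0.5, 8.5],
    [-0.3, 0.5, 10.5],
    [-0.3, 0.5, 12],
    [-0.3, 0.5, 12.9],
    [-0.3, 0.5, 12.9]
  ],
  "turn": [
    [0, 0, -0.012],
    [0, 0, -0.012],
    [0, 0, -0.012],
    [0, 0, -0.012],
    [0, 0, -0.012],
    [0, 0, -0.012],
    [0, 0, -0.012]
  ]
}}

```text
time: 2.68
position: [0.4557, 0.3574, 0.0312]
tool_rot: [0.341, 0.94, -0.0, -0.0]
ft_force: [0.1, 0.1, 0.0]
grip_width: 0.0869
grip_force: 0.0
```

Request:
{"name": "play_rows", "arguments": {
  "gripper": [0, 0.3, 0.6, 0.8, 1, 1, 1, 1],
  "delta_pos": [
    [0, 0, 0],
    [0, 0, 0],
    [0, 0, 0],
    [0, 0, 0],
    [0, 0, 0],
    [0, 0, 0],
    [0, 0, 0],
    [0, 0, 0]
  ],
  "turn": [
    [0, 0, 0],
    [0, 0, 0],
    [0, 0, 0],
    [0, 0, 0],
    [0, 0, 0],
    [0, 0, 0],
    [0, 0, 0],
    [0, 0, 0]
  ],
  "squeeze": 20
}}

```text
time: 3.68
position: [0.456, 0.3574, 0.0315]
tool_rot: [0.341, 0.94, 0.0, 0.0]
ft_force: [0.0, 0.3, -0.6]
grip_width: 0.0236
grip_force: 19.9
```

```bash
cat >> h.py <<'E'
CC=np.array([.656,.0315]);CY=16.0
def chk(x,y,z):
    c,s=np.cos(np.radians(CY)),np.sin(np.radians(CY)); return (CC[0]+c*x-s*y,CC[1]+s*x+c*y,z)
E
python3 - <<'E'
from h import *
print(chk(-.165,.16,.1))
go((.456,.3574,.18),-39.8); go(chk(-.165,.16,.18),16); go(chk(-.165,.16,.0915),16)
E
```

```text
(np.float64(0.45328984323945753), np.float64(0.13982170764032614), 0.1)
t 3.675 d_cm [  0.0004   0.0029 -14.8486] turn [ 0.      0.     -0.0021] q [ 0.472   0.7426  1.6831 -0.      0.7159 -0.4021]
t 3.675 d_cm [-13.7538 -16.8582 -14.8489] turn [ 0.     0.    -0.976] q [ 0.472   0.7426  1.6831 -0.      0.7159 -0.4021]
t 3.675 d_cm [-13.7537 -16.8584  -5.9989] turn [ 0.     0.    -0.976] q [ 0.472   0.7426  1.6831 -0.      0.7159 -0.4021]
```

Request:
{"name": "play_rows", "arguments": {
  "gripper": [1, 1, 1, 1, 1, 1, 1, 1, 1, 1, 1, 1],
  "delta_pos": [
    [0, 0, -2],
    [0, 0, -5],
    [0, 0, -9],
    [0, 0, -13],
    [-1, -1.5, -14.8],
    [-3, -3.8, -14.8],
    [-5, -6.2, -14.8],
    [-7, -8.7, -14.8],
    [-9, -11.2, -14.8],
    [-11, -13.5, -14.8],
    [-13, -15.8, -14.8],
    [-13.75, -16.85, -14.8]
  ],
  "turn": [
    [0, 0, 0],
    [0, 0, 0],
    [0, 0, 0],
    [0, 0, 0],
    [0, 0, -0.1],
    [0, 0, -0.23],
    [0, 0, -0.36],
    [0, 0, -0.5],
    [0, 0, -0.63],
    [0, 0, -0.77],
    [0, 0, -0.9],
    [0, 0, -0.976]
  ],
  "squeeze": 35
}}

```text
time: 5.18
position: [0.4529, 0.1384, 0.1793]
tool_rot: [-0.14, 0.99, -0.0, -0.0]
ft_force: [-0.1, 0.1, -1.6]
grip_width: 0.0235
grip_force: 34.9
```

Request:
{"name": "play_rows", "arguments": {
  "gripper": [1, 1, 1, 1, 1, 1],
  "delta_pos": [
    [0, 0, 0],
    [0, 0, 2],
    [0, 0, 4.5],
    [0, 0, 7],
    [0, 0, 8.8],
    [0, 0, 8.8]
  ],
  "turn": [
    [0, 0, 0],
    [0, 0, 0],
    [0, 0, 0],
    [0, 0, 0],
    [0, 0, 0],
    [0, 0, 0]
  ]
}}

```text
time: 5.92
position: [0.4522, 0.1405, 0.0904]
tool_rot: [-0.139, 0.99, 0.0, -0.002]
ft_force: [0.5, 0.9, -1.6]
grip_width: 0.0239
grip_force: 34.9
```

```bash
python3 - <<'E'
from h import *
T=cam("top");S=cam("side");o=robot.get_obs()
go(chk(-.165,.16,.0915),16)
print(o["position"],o["grip_width"])
ax=o["position"]+[0,0,.0185]; R=Ro.from_quat(o["tool_rot"]).as_matrix(); b=-R[:,0]
for c,n in((T,"top"),(S,"side")):
    for s in(-.04,.04,.145): print(n,s,proj(c,ax+s*b))
    print("left_end",proj(c,chk(-.02,.1,.11)),"right_end",proj(c,chk(-.02,-.1,.11)))
a=tile(T["color"],230,130,120,120,3.3); b2=tile(S["color"],240,140,140,140,2.85)
o=np.zeros((400,800,3),np.uint8);o[:396,:396]=a[:396,:396];o[:399,400:799]=b2[:399,:399]
cv2.imwrite("pics/entry.png",o)
E
```

```text
t 6.025 d_cm [ 0.0395 -0.0524  0.0275] turn [ 0.0001  0.0003 -0.    ] q [ 0.0642  0.551   1.921   0.0002  0.6693 -1.786 ]
[0.4535 0.1404 0.0918] 0.023717044844454013
top -0.04 [271.1529 242.3069]
top 0.04 [264.3031 219.0371]
top 0.145 [255.5264 189.2211]
left_end [273.0357 184.2592] right_end [330.4628 167.5072]
side -0.04 [245.6323 205.4909]
side 0.04 [272.1845 201.0102]
side 0.145 [305.675  195.3586]
left_end [313.5028 205.0045] right_end [345.1862 242.9653]
```

View pics/entry.png

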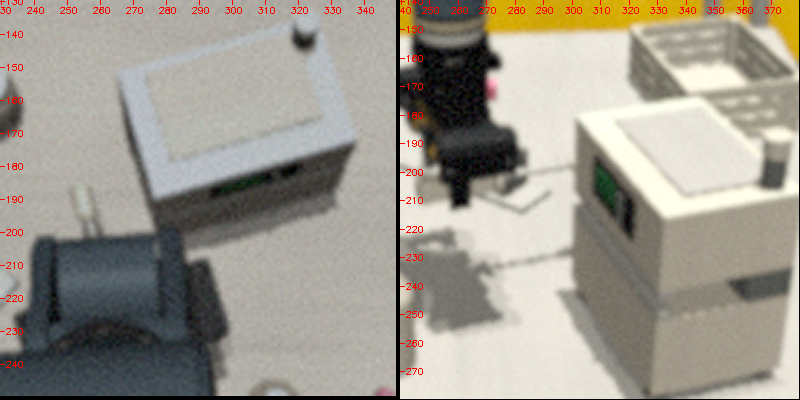

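Top view: the bulb is at about (255,189), matching the prediction. Side view: the stem runs from about (282,202) to (301,197), perhaps slightly lower than predicted. I'll zoom in with overlays to check stem and slot height.

```bash
python3 - <<'E'
from h import *
S=cam("side");o=robot.get_obs()
ax=o["position"]+[0,0,.0185]; R=Ro.from_quat(o["tool_rot"]).as_matrix(); b=-R[:,0]
def tl(x,y,w,h,s,segs):
    t=tile(S["color"],x,y,w,h,s)
    for A,B in segs:
        p=[tuple(int(v) for v in (proj(S,q)-[x,y]+.5)*s) for q in(A,B)]; cv2.line(t,p[0],p[1],(255,0,0),1)
    return t
a=tl(268,180,48,40,8,[(ax+.046*b+[0,0,.004],ax+.125*b+[0,0,.004]),(ax+.046*b-[0,0,.004],ax+.125*b-[0,0,.004])])
y=-.1
b_=tl(295,200,90,62,4.4,[(chk(-.065,y,.103),chk(-.05,y,.103)),(chk(-.065,y,.117),chk(-.05,y,.117)),(chk(-.05,y,.095),chk(.02,y,.095)),(chk(-.05,y,.125),chk(.02,y,.125)),(chk(-.065,-.1,.103),chk(-.065,.1,.103)),(chk(-.065,-.1,.2),chk(-.065,.1,.2)),(chk(-.065,-.1,0),chk(-.065,-.1,.2))])
o=np.zeros((340,800,3),np.uint8);o[:320,:384]=a[:320,:384];o[:272,390:786]=b_[:272,:396]
cv2.imwrite("pics/z.png",o)
# stem centreline: columnwise brightness profile
g=cv2.cvtColor(S["color"],cv2.COLOR_RGB2GRAY)
for c in range(284,302,4): print(c,g[190:210,c].tolist())
E
```

```text
284 [178, 165, 143, 124, 115, 119, 115, 122, 137, 148, 138, 121, 117, 125, 148, 166, 178, 181, 182, 183]
288 [180, 179, 179, 179, 179, 178, 178, 178, 172, 157, 150, 162, 175, 178, 178, 180, 180, 179, 170, 154]
292 [179, 178, 180, 177, 178, 179, 178, 178, 162, 150, 158, 173, 175, 175, 178, 173, 162, 144, 148, 165]
296 [176, 178, 177, 177, 177, 177, 175, 164, 149, 153, 168, 173, 176, 176, 174, 173, 175, 173, 174, 176]
300 [170, 169, 169, 168, 165, 161, 154, 142, 131, 140, 155, 159, 159, 159, 158, 157, 157, 164, 169, 174]
```

View pics/z.png

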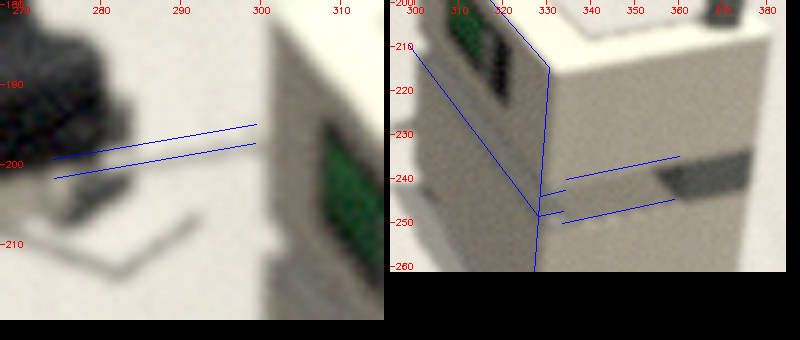

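Both the stem and the checker edges sit about 1 px below their overlays. That offset is common to the side camera, so the relative height is good. I'll enter slowly.

Request:
{"name": "play_rows", "arguments": {
  "gripper": [1, 1, 1, 1, 1, 1, 1, 1],
  "delta_pos": [
    [0, -1.2, 0],
    [0, -2.5, 0],
    [0, -4, 0],
    [0, -5.2, 0],
    [0, -6.4, 0],
    [0, -7.6, 0],
    [0, -8.5, 0],
    [0, -8.5, 0]
  ],
  "turn": [
    [0, 0, 0],
    [0, 0, 0],
    [0, 0, 0],
    [0, 0, 0],
    [0, 0, 0],
    [0, 0, 0],
    [0, 0, 0],
    [0, 0, 0]
  ]
}}

```text
time: 7.08
position: [0.4771, 0.0576, 0.0915]
tool_rot: [-0.139, 0.99, -0.0, 0.0]
ft_force: [-0.2, -0.8, -2.2]
grip_width: 0.0237
grip_force: 34.9
```

```bash
python3 - <<'E'
from h import *
go(chk(-.165,-.16,.0915),16);o=robot.get_obs();print(o["position"],o["ft_force"],o["moment"])
E
```

```text
t 7.075 d_cm [ -0.0105 -23.4365   0.005 ] turn [-0.0001  0.0003 -0.0012] q [-0.1131  0.5562  1.9069  0.0001  0.6782 -1.962 ]
[0.4771 0.0576 0.0915] [-0.1629 -0.8325 -2.2377] [0.1005 0.0825 0.0316]
```

Request:
{"name": "play_rows", "arguments": {
  "gripper": [1, 1, 1, 1, 1, 1],
  "delta_pos": [
    [0, -1.5, 0],
    [0, -3.2, 0],
    [0, -5, 0],
    [0, -6.8, 0],
    [0, -8.5, 0],
    [0, -10, 0]
  ],
  "turn": [
    [0, 0, 0],
    [0, 0, 0],
    [0, 0, 0],
    [0, 0, 0],
    [0, 0, 0],
    [0, 0, 0]
  ]
}}

```text
time: 7.82
position: [0.5046, -0.0393, 0.0915]
tool_rot: [-0.139, 0.99, -0.0, 0.0]
ft_force: [0.0, -0.4, -2.1]
grip_width: 0.0238
grip_force: 34.9
```

Request:
{"name": "play_rows", "arguments": {
  "gripper": [1, 1, 1, 1, 1, 1, 1, 1, 1],
  "delta_pos": [
    [0, -1.5, 0],
    [0, -3.2, 0],
    [0, -5, 0],
    [0, -6.8, 0],
    [0, -8.6, 0],
    [0, -10.4, 0],
    [0, -12, 0],
    [0, -13.5, 0],
    [0, -13.5, 0]
  ],
  "turn": [
    [0, 0, 0],
    [0, 0, 0],
    [0, 0, 0],
    [0, 0, 0],
    [0, 0, 0],
    [0, 0, 0],
    [0, 0, 0],
    [0, 0, 0],
    [0, 0, 0]
  ]
}}

```text
time: 8.95
position: [0.5421, -0.1691, 0.0916]
tool_rot: [-0.138, 0.99, -0.0, 0.0]
ft_force: [-0.5, 0.0, -1.1]
grip_width: 0.0239
grip_force: 34.9
```

```bash
cat >> h.py <<'E'
HY=-4.5; M=np.array([.5243,-.346,.1136])   # holder yaw, mouth
def hold(d):
    """TCP with wand lined up; handle middle d beyond mouth along the axis; axis is 18.5 mm behind TCP"""
    R=wandR(180+HY,40); return M-R@np.array([-d,0,0]) + R@np.array([0,0,.0185])
E
python3 - <<'E'
from h import *
go((.60,-.25,.33),16);
print(hold(.19),hold(.045)); R=wandR(180+HY,40); print(R)
print(M-R@np.array([-.19,0,0]))
o=robot.get_obs();print(o["position"],o["ft_force"],o["moment"])
E
```

```text
t 8.95 d_cm [ -3.3661  -9.3863 -23.8277] turn [-0.0009  0.0009 -0.0014] q [-0.4991  0.6341  1.6884 -0.      0.8179 -2.3477]
[ 0.6813 -0.3584  0.2216] [ 0.5705 -0.3496  0.1284]
[[ 0.7637 -0.0785  0.6408]
 [-0.0601 -0.9969 -0.0504]
 [ 0.6428  0.     -0.766 ]]
[ 0.6694 -0.3574  0.2357]
[ 0.5421 -0.1691  0.0916] [-0.4817  0.0052 -1.1185] [0.0835 0.0757 0.0014]
```

```bash
python3 - <<'E'
from h import *
o=robot.get_obs();q=o["q"]
def eul(Rt,q1,s,C):
    return Ro.from_matrix((Ro.from_euler("ZY",[q1,s]).inv()*Ro.from_matrix(Rt@C.T)).as_matrix()).as_euler("ZYZ",degrees=True)
C=np.eye(3); A=Ro.from_euler("ZYZYZ"[:3],[q[0],q[1]+q[2]+q[4],q[5]]).as_matrix()
C=A.T@Ro.from_quat(o["tool_rot"]).as_matrix(); print(C)
print(eul(Ro.from_quat(o["tool_rot"]).as_matrix(),q[0],q[1]+q[2],C),np.degrees(q[3:]))
def rolled(yaw,p,roll): return wandR(yaw,p)@Ro.from_euler("x",roll,degrees=True).as_matrix()
for q1 in(-38,-45):
  for s in (2.1,2.3,2.5):
    for roll in(-25,0,25): print(q1,s,roll,eul(rolled(180+HY,40,roll),np.radians(q1),s,C))
print("level",eul(wandR(180+HY,0),np.radians(-35),2.1,C), "tilt20",eul(wandR(180+HY,20),np.radians(-35),2.1,C))
E
```

```text
[[ 0. -1.  0.]
 [ 1.  0.  0.]
 [-0.  0.  1.]]
[  -0.       46.8612 -134.5124] [  -0.0001   46.8612 -134.5124]
-38 2.1 -25 [-7.445  13.7863 72.2081]
-38 2.1 0 [42.2446 31.8508 25.4663]
-38 2.1 25 [55.0054 55.355  16.0102]
-38 2.3 -25 [-38.6312   2.835  103.5722]
-38 2.3 0 [58.8886 24.4803  6.6627]
-38 2.3 25 [62.5918 49.3911  3.631 ]
-38 2.5 -25 [-169.1142    9.4102 -125.7675]
-38 2.5 0 [ 85.3215  20.8525 -21.8817]
-38 2.5 25 [ 72.4466  44.9806 -10.8174]
-45 2.1 -25 [13.5138 14.1139 46.9913]
-45 2.1 0 [45.2037 36.0354 17.6445]
-45 2.1 25 [53.6871 60.2666 11.8501]
-45 2.3 -25 [55.1346  3.9823  5.0418]
-45 2.3 0 [59.5325 28.9689  0.7221]
-45 2.3 25 [59.9099 53.9678  0.4325]
-45 2.5 -25 [ 160.3153    9.7394 -100.4663]
-45 2.5 0 [ 80.8989  25.0102 -23.1707]
-45 2.5 25 [ 68.1552  48.9236 -12.7486]
level [-0.     59.6789 59.5001] tilt20 [14.6852 43.2155 50.2218]
```

Request:
{"name": "play_rows", "arguments": {
  "gripper": [1, 1, 1, 1, 1, 1, 1, 1, 1, 1, 1, 1],
  "delta_pos": [
    [0, -2, -2],
    [0, -3, -6],
    [0, -4, -11],
    [0, -5, -16],
    [0, -6, -20],
    [-0.5, -7, -22],
    [-1, -7.5, -24],
    [-1.5, -8, -24],
    [-2, -8.5, -24],
    [-2.5, -9, -24],
    [-3, -9.4, -24],
    [-3.4, -9.4, -24]
  ],
  "turn": [
    [0, 0, 0],
    [0, 0, 0],
    [0, 0, 0],
    [0, 0, 0.1],
    [0, 0, 0.25],
    [0, 0, 0.43],
    [0, 0, 0.6],
    [0, 0, 0.78],
    [0, 0, 0.96],
    [0, 0, 1.14],
    [0, 0, 1.32],
    [0, 0, 1.5]
  ]
}}

```text
time: 10.45
position: [0.5997, -0.2478, 0.3308]
tool_rot: [0.575, 0.818, 0.0, -0.001]
ft_force: [-0.2, -0.3, -2.0]
grip_width: 0.0233
grip_force: 34.9
```

```bash
python3 - <<'E'
from h import *
go((.66,-.34,.33),180+HY,0)
E
```

```text
t 10.45 d_cm [-10.7185   2.5614   0.0568] turn [-0.0026 -0.0001  1.994 ] q [-0.5639  0.4689  1.2281  0.0003  1.4468 -0.9085]
```

Request:
{"name": "play_rows", "arguments": {
  "gripper": [1, 1, 1, 1, 1, 1, 1, 1, 1, 1, 1, 1],
  "delta_pos": [
    [-1, 0.2, 0],
    [-2, 0.5, 0],
    [-3, 0.7, 0],
    [-4, 1, 0],
    [-5, 1.2, 0],
    [-6, 1.4, 0],
    [-7, 1.7, 0],
    [-8, 1.9, 0],
    [-9, 2.1, 0],
    [-10, 2.4, 0],
    [-10.7, 2.6, 0],
    [-10.7, 2.6, 0]
  ],
  "turn": [
    [0, 0, 0.17],
    [0, 0, 0.35],
    [0, 0, 0.52],
    [0, 0, 0.7],
    [0, 0, 0.87],
    [0, 0, 1.05],
    [0, 0, 1.22],
    [0, 0, 1.4],
    [0, 0, 1.57],
    [0, 0, 1.74],
    [0, 0, 1.9],
    [0, 0, 1.994]
  ]
}}

```text
time: 11.95
position: [0.6609, -0.3396, 0.3303]
tool_rot: [0.999, -0.038, -0.001, -0.001]
ft_force: [0.1, -0.0, -1.3]
grip_width: 0.0235
grip_force: 34.9
```

```bash
python3 - <<'E'
from h import *
go(hold(.20)+[0,0,.03],180+HY,20);go(hold(.20)+[0,0,.03],180+HY,40)
E
```

```text
t 11.95 d_cm [2.9483 1.7278 7.2262] turn [-0.0019  0.3511  0.0021] q [-0.6247  0.6252  0.9484  0.0003  1.5706  1.0223]
t 11.95 d_cm [2.9483 1.7278 7.2262] turn [-0.0023  0.7002  0.0017] q [-0.6247  0.6252  0.9484  0.0003  1.5706  1.0223]
```

Request:
{"name": "play_rows", "arguments": {
  "gripper": [1, 1, 1, 1, 1, 1, 1, 1, 1, 1],
  "delta_pos": [
    [0.8, 0.5, 0],
    [1.6, 1, 0],
    [2.4, 1.4, 1],
    [2.95, 1.7, 2],
    [2.95, 1.7, 3],
    [2.95, 1.7, 4.5],
    [2.95, 1.7, 6],
    [2.95, 1.7, 7.2],
    [2.95, 1.7, 7.2],
    [2.95, 1.7, 7.2]
  ],
  "turn": [
    [0, 0.1, 0],
    [0, 0.2, 0],
    [0, 0.3, 0],
    [0, 0.4, 0],
    [0, 0.5, 0],
    [0, 0.6, 0],
    [0, 0.7, 0],
    [0, 0.7, 0],
    [0, 0.7, 0],
    [0, 0.7, 0]
  ]
}}

```text
time: 13.2
position: [0.6907, -0.3598, 0.2611]
tool_rot: [0.938, -0.034, 0.343, 0.013]
ft_force: [-0.4, -0.0, -1.2]
grip_width: 0.0238
grip_force: 34.9
```

```bash
python3 - <<'E'
from h import *
go(hold(.195),180+HY,40)
T=cam("top");S=cam("side");o=robot.get_obs()
R=Ro.from_quat(o["tool_rot"]).as_matrix(); ax=o["position"]-R[:,2]*.0185; b=-R[:,0]
print("b",b,"ft",o["ft_force"],"bulb",ax+.145*b)
for c,n in((T,"top"),(S,"side")):
    print(n,"bulb",proj(c,ax+.145*b),"tip",proj(c,ax+.165*b),"mouth",proj(c,M),"low",proj(c,M+.13*b))
a=tile(T["color"],385,170,75,85,5); b2=tile(S["color"],230,285,100,100,4)
o=np.zeros((430,780,3),np.uint8);o[:425,:375]=a[:425,:375];o[:400,380:780]=b2[:400,:400]
cv2.imwrite("pics/hold.png",o)
E
```

```text
t 13.2 d_cm [-2.7798 -0.0774  2.4023] turn [-0.0027 -0.0035  0.006 ] q [-0.7949  0.5367  1.5246  0.7633  0.6638  0.3315]
b [-0.7617  0.0539 -0.6457] ft [ 1.7396  0.1958 -1.183 ] bulb [ 0.5682 -0.351   0.1817]
top bulb [424.1635 189.1427] tip [422.8317 194.8675] mouth [416.8079 207.3735] low [409.1699 240.8092]
side bulb [324.3822 301.2136] tip [315.5772 306.4051] mouth [298.9779 327.1254] low [248.4232 356.3288]
```

View pics/hold.png

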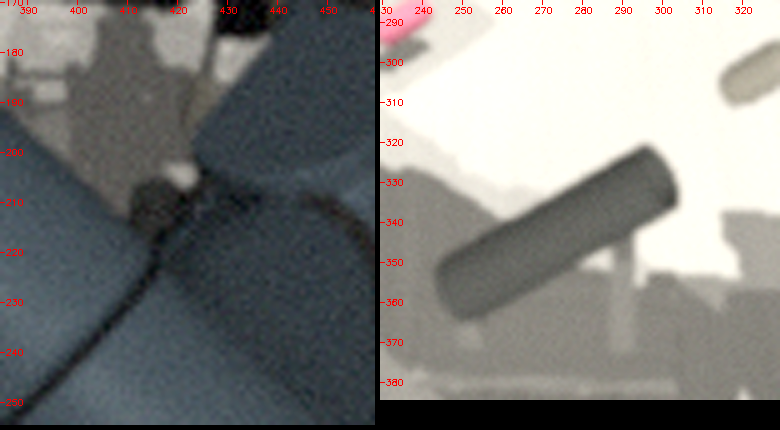

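Side view: the bulb tip is at about (314.5,306) against a predicted (315.6,306.4). The observed tube axis and wand axis are both about 1 px below prediction, so they agree with each other. I'll check the lateral position from the first top picture.

```bash
python3 - <<'E'
from h import *
T=cam("top"); g=cv2.cvtColor(cv2.imread("pics/top0.png"),cv2.COLOR_BGR2GRAY).astype(float)
g=cv2.GaussianBlur(g,(3,3),0)
b=-wandR(180+HY,40)[:,0]
P=[proj(T,M),proj(T,M+.13*b)]
for r in range(206,244,2):
    row=g[r,395:435]; d=np.where(row<95)[0]
    def cross(i,j): return 395+i+(95-row[i])/(row[j]-row[i])*(j-i)
    # longest run to the right
    R_=d.max(); L=R_
    while L-1 in d: L-=1
    pc=P[0][0]+(P[1][0]-P[0][0])*(r-P[0][1])/(P[1][1]-P[0][1])
    l,rr=cross(L,L-1),cross(R_,R_+1); print(r,round(l,1),round(rr,1),"w",round(rr-l,1),"c",round((l+rr)/2,2),"pred",round(pc,2))
E
```

```text
206 412.1 419.6 w 7.5 c 415.82 pred 417.13
208 410.7 422.1 w 11.4 c 416.37 pred 416.66
210 410.2 422.4 w 12.3 c 416.3 pred 416.19
212 409.1 421.8 w 12.7 c 415.42 pred 415.73
214 404.6 421.4 w 16.8 c 413.0 pred 415.26
216 403.0 420.7 w 17.8 c 411.85 pred 414.79
218 402.4 420.5 w 18.0 c 411.44 pred 414.32
220 402.7 420.1 w 17.4 c 411.37 pred 413.85
222 403.1 419.6 w 16.5 c 411.32 pred 413.38
224 403.2 419.0 w 15.7 c 411.1 pred 412.92
226 403.6 418.4 w 14.8 c 411.0 pred 412.45
228 403.5 418.2 w 14.7 c 410.82 pred 411.98
230 402.9 417.7 w 14.8 c 410.32 pred 411.51
232 402.7 416.9 w 14.2 c 409.83 pred 411.04
234 402.7 416.4 w 13.7 c 409.58 pred 410.58
236 402.6 415.8 w 13.2 c 409.23 pred 410.11
238 402.3 415.4 w 13.1 c 408.83 pred 409.64
240 402.0 415.0 w 13.0 c 408.47 pred 409.17
242 402.5 414.2 w 11.7 c 408.35 pred 408.7
```

Request:
{"name": "play_rows", "arguments": {
  "gripper": [1, 1, 1, 1, 1, 1, 1, 1],
  "delta_pos": [
    [-0.7, -0.1, 0.6],
    [-1.4, -0.1, 1.2],
    [-2.1, -0.1, 1.8],
    [-2.8, -0.1, 2.4],
    [-2.8, -0.1, 2.4],
    [-2.8, -0.1, 2.4],
    [-2.8, -0.1, 2.4],
    [-2.8, -0.1, 2.4]
  ],
  "turn": [
    [-0.002, -0.002, 0.003],
    [-0.003, -0.003, 0.006],
    [-0.003, -0.003, 0.006],
    [-0.003, -0.003, 0.006],
    [-0.003, -0.003, 0.006],
    [-0.003, -0.003, 0.006],
    [-0.003, -0.003, 0.006],
    [-0.003, -0.003, 0.006]
  ]
}}

```text
time: 14.35
position: [0.6837, -0.3581, 0.2237]
tool_rot: [0.939, -0.038, 0.342, 0.013]
ft_force: [-0.3, -0.4, -2.0]
grip_width: 0.0236
grip_force: 34.9
```

```bash
python3 - <<'E'
from h import *
go(hold(.135),180+HY,40);go(hold(.045),180+HY,40);o=robot.get_obs();print(o["ft_force"])
E
```

```text
t 14.35 d_cm [-5.8207  0.0508  0.0114] turn [-0.      0.0005 -0.0015] q [-0.7995  0.5759  1.5729  0.8425  0.6043  0.2345]
t 14.35 d_cm [-14.8207   0.0647   0.0157] turn [-0.      0.0005 -0.0015] q [-0.7995  0.5759  1.5729  0.8425  0.6043  0.2345]
[-0.2821 -0.3987 -1.9551]
```

Request:
{"name": "play_rows", "arguments": {
  "gripper": [1, 1, 1, 1, 1, 1, 1, 1],
  "delta_pos": [
    [-1, 0, 0],
    [-2, 0, 0],
    [-2.8, 0, 0],
    [-3.5, 0, 0],
    [-4.2, 0, 0],
    [-4.9, 0, 0],
    [-5.6, 0, 0],
    [-5.6, 0, 0]
  ],
  "turn": [
    [0, 0, 0],
    [0, 0, 0],
    [0, 0, 0],
    [0, 0, 0],
    [0, 0, 0],
    [0, 0, 0],
    [0, 0, 0],
    [0, 0, 0]
  ]
}}

```text
time: 15.35
position: [0.6401, -0.3544, 0.1866]
tool_rot: [0.939, -0.038, 0.341, 0.013]
ft_force: [0.1, -0.1, -0.3]
grip_width: 0.0236
grip_force: 34.9
```

```bash
python3 - <<'E'
from h import *
go(hold(.045),180+HY,40);o=robot.get_obs();print(Ro.from_quat(o["tool_rot"]).inv().apply(o["ft_force"]),o["moment"])
E
```

```text
t 15.35 d_cm [-9.0851  0.1021 -0.0045] turn [-0.0008  0.0021 -0.0029] q [-0.8513  0.5884  1.6945  1.0105  0.5576 -0.003 ]
[-0.1132  0.1309  0.3424] [-0.0032  0.6445  0.0195]
```

```bash
python3 - <<'E'
from h import *
S=cam("side");cv2.imwrite("pics/ins.png",tile(S["color"],230,260,130,110,5))
E
```

```text
(no output)
```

View pics/ins.png

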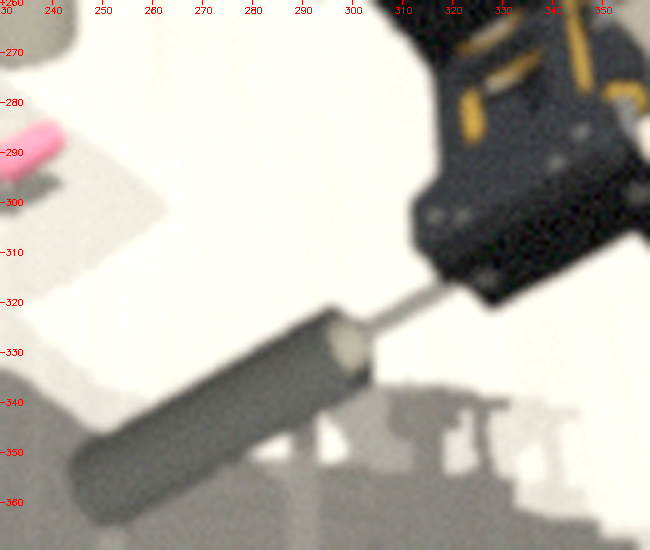

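The bulb's rear end shows in the mouth at (299,328), with the stem going out to the gripper. It is in the tube.

Request:
{"name": "play_rows", "arguments": {
  "gripper": [1, 1, 1, 1, 1, 1, 1],
  "delta_pos": [
    [-0.8, 0, 0],
    [-1.6, 0, 0],
    [-2.4, 0, 0],
    [-3.2, 0.05, 0],
    [-4, 0.05, 0],
    [-4.8, 0.05, 0],
    [-4.8, 0.05, 0]
  ],
  "turn": [
    [0, 0, 0],
    [0, 0, 0],
    [0, 0, 0],
    [0, 0, 0],
    [0, 0, 0],
    [0, 0, 0],
    [0, 0, 0]
  ]
}}

```text
time: 16.27
position: [0.6033, -0.3519, 0.1558]
tool_rot: [0.939, -0.038, 0.341, 0.013]
ft_force: [-0.5, 0.3, -1.3]
grip_width: 0.0238
grip_force: 34.9
```

```bash
python3 - <<'E'
from h import *
go(hold(.045),180+HY,40);o=robot.get_obs();print(Ro.from_quat(o["tool_rot"]).inv().apply(o["ft_force"]),o["moment"])
E
```

```text
t 16.275 d_cm [-4.2844  0.046  -0.0031] turn [-0.0007  0.0021 -0.003 ] q [-0.9013  0.6101  1.79    1.1742  0.5352 -0.2352]
[-1.2123 -0.2168  0.6238] [0.0102 0.7043 0.0079]
```

Request:
{"name": "play_rows", "arguments": {
  "gripper": [1, 1, 1, 1, 1, 1, 1, 1],
  "delta_pos": [
    [-0.8, 0, 0],
    [-1.6, 0, 0],
    [-2.3, 0, 0],
    [-2.9, 0, 0],
    [-3.3, 0, 0],
    [-3.6, 0, 0],
    [-3.8, 0, 0],
    [-3.8, 0, 0]
  ],
  "turn": [
    [0, 0, 0],
    [0, 0, 0],
    [0, 0, 0],
    [0, 0, 0],
    [0, 0, 0],
    [0, 0, 0],
    [0, 0, 0],
    [0, 0, 0]
  ]
}}

```text
time: 17.27
position: [0.5749, -0.3497, 0.132]
tool_rot: [0.939, -0.038, 0.341, 0.013]
ft_force: [-0.4, 0.3, -2.0]
grip_width: 0.0236
grip_force: 34.9
```

Request:
{"name": "play_rows", "arguments": {
  "gripper": [1, 1, 1, 1],
  "delta_pos": [
    [-0.1, 0, 0],
    [-0.2, 0, 0],
    [-0.3, 0, 0],
    [-0.3, 0, 0]
  ],
  "turn": [
    [0, 0, 0],
    [0, 0, 0],
    [0, 0, 0],
    [0, 0, 0]
  ]
}}

```text
time: 17.77
position: [0.5727, -0.3495, 0.1302]
tool_rot: [0.939, -0.038, 0.341, 0.013]
ft_force: [0.9, 0.0, -0.3]
grip_width: 0.0238
grip_force: 34.9
```

Request:
{"name": "play_rows", "arguments": {
  "gripper": [1, 1, 1, 1],
  "delta_pos": [
    [-0.1, 0, 0],
    [-0.2, 0, 0],
    [-0.2, 0, 0],
    [-0.2, 0, 0]
  ],
  "turn": [
    [0, 0, 0],
    [0, 0, 0],
    [0, 0, 0],
    [0, 0, 0]
  ]
}}

```text
time: 18.27
position: [0.5726, -0.3496, 0.1303]
tool_rot: [0.939, -0.038, 0.343, 0.013]
ft_force: [4.2, 0.9, 3.5]
grip_width: 0.0238
grip_force: 34.9
```

Request:
{"name": "play_rows", "arguments": {
  "gripper": [1, 1, 1, 1],
  "delta_pos": [
    [-0.1, 0, 0],
    [-0.2, 0, 0],
    [-0.2, 0, 0],
    [-0.2, 0, 0]
  ],
  "turn": [
    [0, 0, 0],
    [0, 0, 0],
    [0, 0, 0],
    [0, 0, 0]
  ]
}}

```text
time: 18.77
position: [0.5725, -0.3496, 0.1303]
tool_rot: [0.938, -0.037, 0.345, 0.013]
ft_force: [8.1, 1.4, 4.3]
grip_width: 0.0238
grip_force: 34.9
```

The collar has met the mouth, with ~10 N along the axis. I'll relax the push, release and retreat.

Request:
{"name": "play_rows", "arguments": {
  "gripper": [1, 1, 0.4, 0, -0.5, -1, -1, -1],
  "delta_pos": [
    [0.2, 0, 0],
    [0.3, 0, 0],
    [0.3, 0, 0],
    [0.3, 0, 0],
    [0.3, 0, 0],
    [0.3, 0, 0],
    [0.3, 0, 0],
    [0.3, 0, 0]
  ],
  "turn": [
    [0, 0, 0],
    [0, 0, 0],
    [0, 0, 0],
    [0, 0, 0],
    [0, 0, 0],
    [0, 0, 0],
    [0, 0, 0],
    [0, 0, 0]
  ]
}}

```text
time: 19.77
position: [0.5718, -0.3494, 0.1294]
tool_rot: [0.939, -0.038, 0.341, 0.013]
ft_force: [-0.4, -0.4, 0.1]
grip_width: 0.0681
grip_force: 0.0
```

Request:
{"name": "play_rows", "arguments": {
  "gripper": [-1, -1, -1, -1, -1, -1, -1, -1, -1],
  "delta_pos": [
    [0, 0, -1],
    [0, 0, -2.5],
    [0, 0, -4],
    [0, 0, -6],
    [0, 0, -8],
    [0, 0, -10],
    [0, 0, -12],
    [0, 0, -14],
    [0, 0, -14]
  ],
  "turn": [
    [0, 0, 0],
    [0, 0, 0],
    [0, 0, 0],
    [0, 0, 0],
    [0, 0, 0],
    [0, 0, 0],
    [0, 0, 0],
    [0, 0, 0],
    [0, 0, 0]
  ]
}}

```text
time: 20.9
position: [0.4815, -0.343, 0.2386]
tool_rot: [0.939, -0.038, 0.342, 0.014]
ft_force: [0.1, -0.4, 0.0]
grip_width: 0.0875
grip_force: 0.0
```

```bash
python3 - <<'E'
from h import *
S=cam("side");T=cam("top")
a=tile(S["color"],230,265,100,110,5)[:,:500]; b=cv2.resize(T["color"][100:330,190:460],(297,253))[:,:,::-1]
o=np.zeros((550,800,3),np.uint8);o[:550,:500]=a[:550];o[:253,500:797]=b
cv2.imwrite("pics/end.png",o)
E
```

```text
(no output)
```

View pics/end.png

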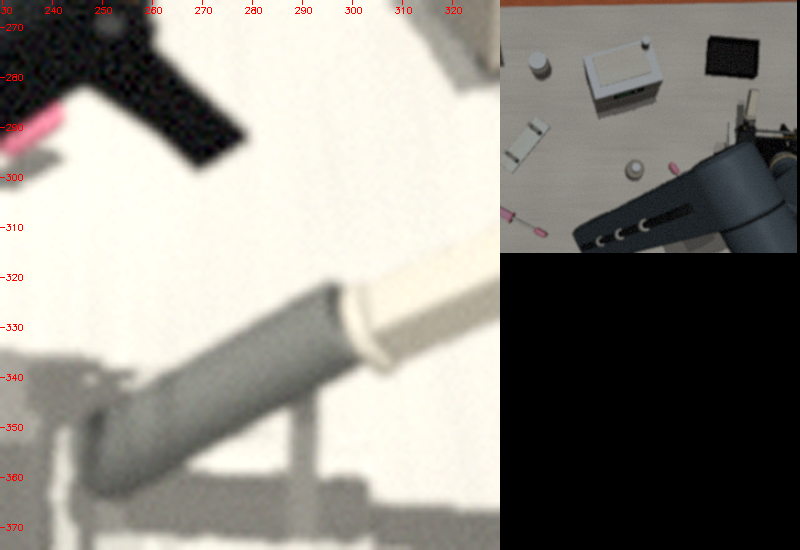

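The collar sits flush on the mouth at about (302,330), the gripper is clear and the other objects are where they were.

```bash
python3 -c "
from rig import robot
print(robot.hand_in())"
```

```text
the job is handed in; nothing more can be done
None
```

The check is done and handed in: the wand went through the checker channel left to right with no contact forces felt, and it now sits in the storage tube with its collar on the mouth, released, at about 21 s of the allowed 69 s.

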